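Tighten a blender jug's blade nut with a T-wrench

ROBOT

A 6-joint arm with a two-finger parallel gripper is mounted at the origin on the work surface. World frame = base frame: x ahead of the robot, y to its left, z up, the work surface at z = 0. Lengths are in mm, angles in degrees, forces in N, time in s.
With the tool pointing down it reaches from about 350 to 850 mm from the base axis. Payload 8.1 kg.
Tool frame: the origin (TCP) lies midway between the tips of the shut fingers; the grasp point (between the pads) lies 19 mm behind it (r.grip_point_offset is the distance from the TCP to the grasp point, in mm); z points along the fingers, y is the line along which they close (so a half turn about z gives the same grasp; the last joint's range is limited). The gripper opens to 85 mm and grips with 20 to 120 N. Pads are 22 mm wide; open, the fingers measure 114 mm over their backs; the gripper's body (76 mm by 85 mm) begins 54 mm behind the grasp point. The pads swing forward as they close: fully open they stand 13 mm farther back than shut.
Start: joints at [63.289, 7.471, 85.268, -0, 87.261, -4.893], TCP at [222.977, 557.034, 231.292] pointing down, gripper open.
Joint ranges: [-169.43, 169.43], [-51.17, 129.36], [1.28, 143.12], [-76.62, 256.62], [0, 156.53], [-152.29, 152.29]. Speed limits (degrees/s): [136.94, 136.94, 159.86, 180, 180, 180].

INTERFACE

Orientations are given as [roll, pitch, yaw] about the fixed x, y, z axes, in that order (R = Rz(yaw) Ry(pitch) Rx(roll)).
In Python, from bench import r gives the robot as it stands.
- The arm moves only by the shell command python3 -m inch 'ROWS' [FORCE]. ROWS is JSON, one flat list of numbers, 7 for each row, row after row: the shift along the world's x, y, z in m, then the turn, a rotation vector about the world's x, y, z in degrees, then the closure in counts, from 0 (fully open) to 255 (shut). A call has 1 to 10 rows; each row shifts and turns the commanded pose from where the row before left it; what a row does not reach is not made up. A row lasts 1/10 s, in which the tool goes at most 50 mm and 8.59 degrees, less where a joint would pass 70% of its speed; a pose out of reach is approached as far as the arm can. A call with a gripper value outside its range is refused whole. The fingers move at their own pace and stop on an object; FORCE is the grip in N (left out, the last holds). Time passes only in rows, so rows that do not move let the fingers close. It gives the time, the measured TCP pose, the force and the opening at its end, in the units of the state.
- r.sense(): the state, without advancing time (a new reading comes with each control period).
- r.snapshot(name): name is "side" or "top"; returns (picture, depth): 384x512x3 uint8, red, green, blue; 384x512 float32, mm along the optical axis (not along the pixel's ray), 0 where there is no reading.
- r.get_calibration(name): a dict with "fovy" (degrees; the focal length in pixels is half the picture's height over the tangent of half this angle, whatever the lens; pixels are square), "cx", "cy" (the principal point, pixels), "position" and "rotation" of the camera in the world. Camera axes: x right, y up, looking along -z (the intrinsics and any distortion apply to the point x, -y, -z); pixel columns grow to the right and rows downward; lengths in mm; the calibration is good to about 2 mm. A picture is of the moment at which its call begins. get_calibration takes no time and is no camera call.
- r.hand_in(): hands the job in, once; it reports no verdict.
The state is a dict: "time": time; "joint_pos": joint angles; "qd": joint speeds; "joint_efforts": joint torques, N m; "tool_pos": TCP position; "tcp_rot": TCP orientation; "ft_force": force on the tool from outside, world axes, zero at the start; "wrist_torque": the same for the moment, N m; "finger_gap": finger opening in mm.
Only numpy, scipy, OpenCV 4.12 (cv2) and the standard library are available. Lean on these libraries where they do the work, as an engineer would, in place of code of your own. Each camera call takes 0.05 s, during which the arm holds its last target. There are 200 camera calls.

TASK

The retaining nut on this upturned blender jug is only finger-started: take the T-wrench from the tool tray, fit it right down over the nut's teeth and screw the nut clockwise until it is fully home on its red seal. Then stand the wrench upright in the tool tray again and let go. Turn the nut only with the wrench, not with your fingers, and leave everything else on the bench where it is.

Things in the scene. Friction and masses are not known exactly. Their poses are not given: they have to be found in the camera images.
- wrench: Loose steel T-wrench, 0.25 to 0.42 kg, 111 mm tall, standing upright on its socket in the tool tray. Origin: centre of the socket's open underside; z up along the shank, x along the T-bar. The shank is 14 mm in diameter, from 36 mm up to the bar.
- bar (a point): Middle of the wrench's T-bar, 103 mm above the wrench's origin, axes as the wrench's. The bar is orange with black bands near its ends: 150 mm long (x), 16 mm square with rounded edges. A grip across its middle clears the thinner shank below; its ends are free.
- socket_roof (a point): Inside roof of the wrench's socket, 20 mm above the wrench's origin. The socket is 50 mm in diameter and 22 mm high, then tapers to the shank at 36 mm. Six inward teeth 6.5 mm wide, 60 degrees apart, one on the x axis, leave a 32 mm bore over the whole 20 mm depth; behind them it is 43 mm in diameter.
- jug: Mint-green blender jug, upside down, clamped in a jig bolted to the bench (fixed). Origin: under the centre of the 150 x 150 x 12 mm base plate; z up, x through the two clamp jaws, the jug's handle at +y (reaches 91 mm out). Jug 106 mm in diameter; its flat upturned base is 105 mm above the bench inside a low skirt (83 mm inside, top at 111 mm). The nut stands on its axis.
- seal (a point): Centre of the top of the red seal, 107 mm above the bench on the jug's axis: where the nut's underside ends up when home.
- nut_face (a point): Point on the nut's axis level with the top of its 52 mm flange, 4 mm above its underside; sinks with the nut but does not turn with it. On the flange stand six outward teeth, 7 mm wide, 60 degrees apart, 12 mm high, 40 mm over the tips. The wrench fully down rests on this face; with teeth not lined up it rides 12 mm above it.
- nut_tip (a point): Top of the nut's 28 mm hub, 18 mm above nut_face (6 mm above the teeth), chamfered: it centres the socket. How the teeth stand is not told. They line up within about 6 degrees either way: turning the wrench with a light push down (about 5 N, too little to turn the nut) lets it find them and drop 12 mm.
- nut_lift (a joint): Steel six-toothed nut: height (m) of its underside above the seal, 0 = fully home. Right-hand thread: clockwise seen from above lowers it 6 mm per turn; it starts 0.7 to 1.05 turns from home. Turning takes about 0.55 N m (10 N at 58 mm out on the T-bar) all the way and stops hard at home; it stays where it is left. Noisy reading.
- tray: Blue steel tool tray with a black rubber floor, 200 (x) x 220 (y) mm, rim 14 mm high, fixed. Origin: underside centre, on the bench; the floor is 6 mm above it. The wrench stands in its +y half, the screwdriver lies along the -y edge, the spare nut between.
- screwdriver: Bystander: yellow-handled screwdriver, 160 mm long, lying along its x in the tray.
- spare_nut: Bystander: a loose steel nut like the one on the jug, 52 mm in diameter, 18 mm high, lying in the tray; origin at its underside.
- cup_green: Bystander: green portable blender cup with white lid, 68 mm in diameter, 137 mm tall; origin at its underside.
- cup_navy: Bystander: navy portable blender cup with grey lid, 68 mm in diameter, 137 mm tall; origin at its underside.
- socket_box: Bystander: white mains socket box, 75 x 110 x 35 mm; origin at its underside.
- probe: Bystander: red high-voltage test probe, 165 mm long, 24 mm thick, lying along its x; origin at its underside.
- multimeter: Bystander: yellow multimeter lying face up, 85 x 160 x 37 mm; origin at its underside.
There are look-alikes about, which are no part of the job. Leave any blue or purple look-alike of the wrench alone.

How it is judged (in metres and radians):
On the way, in this order (a step that is already met when the one before it is completed fails the run):
1. the wrench is fully down over the nut's teeth (its underside within 5 mm of the nut's flange, on its axis within 6 mm, upright) (horizontal distance between wrench and nut_face below 0.006 m and angle between wrench's own z axis and vertical below 0.15 rad and z of wrench in the frame of nut_face below 0.005 m), for 0.2 s.
2. the nut comes fully home (within 0.5 mm) with the wrench on it (horizontal distance between wrench and nut_face below 0.006 m and angle between wrench's own z axis and vertical below 0.15 rad and z of wrench in the frame of nut_face below 0.011 m and value of joint nut_lift below 0.0005 m), for 0.2 s.
At the end, for the whole second after the job is handed in: The nut is home on its seal (nut_lift under 0.5 mm) and the wrench stands upright (within 0.1 rad) and still on the floor of the tool tray, its axis inside the rim, let go (value of joint nut_lift below 0.0005 m and x of wrench in the frame of tray between -0.097 and 0.097 m and y of wrench in the frame of tray between -0.107 and 0.107 m and z of wrench in the frame of tray below 0.01 m and angle between wrench's own z axis and vertical below 0.1 rad and linear speed of wrench below 0.01 m/s); the robot touches nothing.
It fails at once if the fingers press or grip the jug or its nut with more than 12 N (contact force between the fingers and jug above 12 N).
It fails at once if another thing on the bench is moved by more than 30 mm (distance of any of screwdriver, spare_nut, cup_green, cup_navy, socket_box, probe, multimeter from where it was at the start of the episode above 0.03 m).
It also fails if it takes over 72 s, if anything falls off the work surface, if the arm or the gripper's body presses on something with over 40 N, if the wrist force passes 120 N, or if a joint passes its speed limit or range.

## Working session

There is one attempt and no reset: what is moved stays moved. The work goes in short steps, Python scripts to look and compute and a shell command to move; the robot and the scene stay as the last step left them, time stands still between calls to the robot, and variables do not carry over. Pictures are saved under pics/ and viewed, on a budget of 10 in all, crops included, one or two more only if the job needs it, and the job is handed in when it is done.

```bash
mkdir -p pics; ls
python3 - <<'E'
from bench import r
import cv2,numpy as np
for n in("top","side"):
    p,d=r.snapshot(n); cv2.imwrite(f"pics/{n}0.png",cv2.cvtColor(p,cv2.COLOR_RGB2BGR)); np.save(f"pics/{n}0.npy",d)
    print(r.get_calibration(n))
print(r.sense())
E
```

```text
pics
{'fovy': 43.183023820352616, 'cx': 264.5256085388193, 'cy': 179.89290603004346, 'position': array([ 378.82891466,   -5.97285056, 1754.18610162]), 'rotation': array([  6.50998486,   0.14521982, -91.39090604])}
{'fovy': 46.913104280883786, 'cx': 252.46722555102343, 'cy': 192.3033231365948, 'position': array([  293.83515353, -1066.69104213,   808.54585248]), 'rotation': array([ 57.3539826 ,  -0.29959117, -12.47399047])}
{'time': 0.1, 'joint_pos': array([ 6.32888239e+01,  7.51133935e+00,  8.53224482e+01,  3.06879481e-04,
        8.72609736e+01, -4.89216888e+00]), 'qd': array([ 0.04072877, -0.01302485, -0.15106434, -0.1134792 , -0.01756867,
       -0.00688536]), 'joint_efforts': array([ 1.59340590e-03, -5.70961726e+01, -5.01933968e+01, -1.05837496e-04,
        8.45343660e-03,  7.20612161e-05]), 'tool_pos': array([222.75530401, 556.59487528, 230.34917247]), 'tcp_rot': array([-1.79905610e+02, -8.38668516e-03,  1.58180971e+02]), 'ft_force': array([ 0.18900393, -0.12817375, -0.07277053]), 'wrist_torque': array([-0.01775797, -0.03220907, -0.01258666]), 'finger_gap': 85.43209682988113}
```

View pics/top0.png

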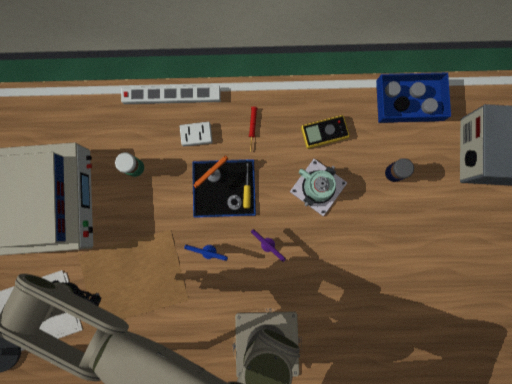

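View pics/side0.png

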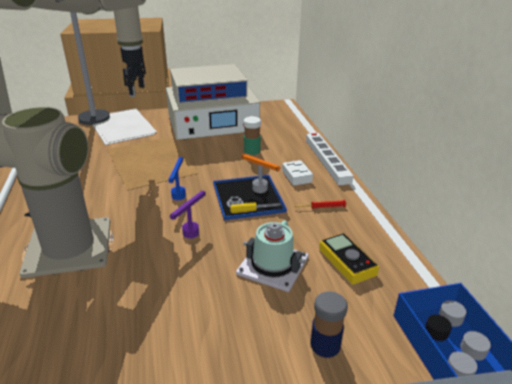

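The top view shows the tray at about (224,188), the orange wrench bar from (195,186) to (227,158), and the jug nut near (320,184). The blue and purple look-alikes are at (207,252) and (268,245). Next I enlarge these areas.

```bash
cat > h.py <<'E'
from bench import r
import cv2,numpy as np
from scipy.spatial.transform import Rotation as R
def cam(n):
    c=r.get_calibration(n); f=192/np.tan(np.radians(c['fovy']/2))
    return c,f,R.from_euler('xyz',c['rotation'],degrees=True).as_matrix()
def ray(n,u,v):
    c,f,M=cam(n); return M@np.array([(u-c['cx'])/f,-(v-c['cy'])/f,-1.]),np.array(c['position'])
def at_z(n,u,v,z):
    d,p=ray(n,u,v); return p+d*(z-p[2])/d[2]
def at_d(n,u,v,dep):
    d,p=ray(n,u,v); return p+d*dep
def proj(n,P):
    c,f,M=cam(n); q=(np.asarray(P,float)-c['position'])@M
    return np.stack([c['cx']-f*q[...,0]/q[...,2],c['cy']+f*q[...,1]/q[...,2]],-1)
def crop(p,u,v,w,h,s): # window w x h around u,v scaled s
    x,y=int(u-w/2),int(v-h/2); return cv2.resize(p[y:y+h,x:x+w],None,fx=s,fy=s,interpolation=cv2.INTER_CUBIC),(x,y)
E
python3 - <<'E'
from h import *
T=cv2.imread('pics/top0.png');S=cv2.imread('pics/side0.png')
a,o1=crop(T,224,188,80,60,5);b,o2=crop(T,320,186,80,60,5);c,o3=crop(S,253,190,80,60,5);d,o4=crop(S,273,245,80,60,5)
print(o1,o2,o3,o4)
cv2.imwrite('pics/crops.png',np.vstack([np.hstack([a,b]),np.hstack([c,d])]))
td=np.load('pics/top0.npy')
# orange mask
for n,I,D in(('top',T,td),('side',S,np.load('pics/side0.npy'))):
    h=cv2.cvtColor(I,cv2.COLOR_BGR2HSV); m=(h[...,0]>=4)&(h[...,0]<=13)&(h[...,1]>200)&(h[...,2]>130)
    k,l,st,ce=cv2.connectedComponentsWithStats(m.astype(np.uint8))
    for i in range(1,k):
        if st[i,4]>15:
            ys,xs=np.where(l==i); pts=np.float32(np.c_[xs,ys]); rr=cv2.minAreaRect(pts)
            print(n,st[i],ce[i],rr); P=np.array([at_d(n,x,y,D[y,x]) for x,y in zip(xs,ys)]); print(np.median(P,0),P.min(0),P.max(0))
print('dep nut',td[176:194,312:330][::3,::3].round())
E
```

```text
(184, 158) (280, 156) (213, 160) (233, 215)
top [195 157  32  30 149] [209.58389262 171.36912752] ((209.95703125, 170.9027099609375), (3.8342344760894775, 42.44564437866211), 47.72631072998047)
[597.40498473 181.89508658 117.46620025] [550.73558955 123.3840933  104.48476578] [648.32586347 230.1270298  125.81679415]
side [243 155  36  15 100] [260.82 161.88] ((260.68463134765625, 161.9769287109375), (37.331321716308594, 4.604011535644531), 19.440034866333008)
[601.22890669 167.14408114 112.93952375] [549.7699951  114.15211403 103.14625934] [644.38516461 222.27557519 119.8004382 ]
dep nut [[1664. 1657. 1663. 1650. 1669. 1660.]
 [1664. 1653. 1650. 1638. 1640. 1651.]
 [1658. 1644. 1636. 1631. 1634. 1652.]
 [1665. 1639. 1646. 1631. 1630. 1640.]
 [1657. 1652. 1642. 1642. 1634. 1642.]
 [1646. 1652. 1655. 1647. 1660. 1660.]]
```

View pics/crops.png

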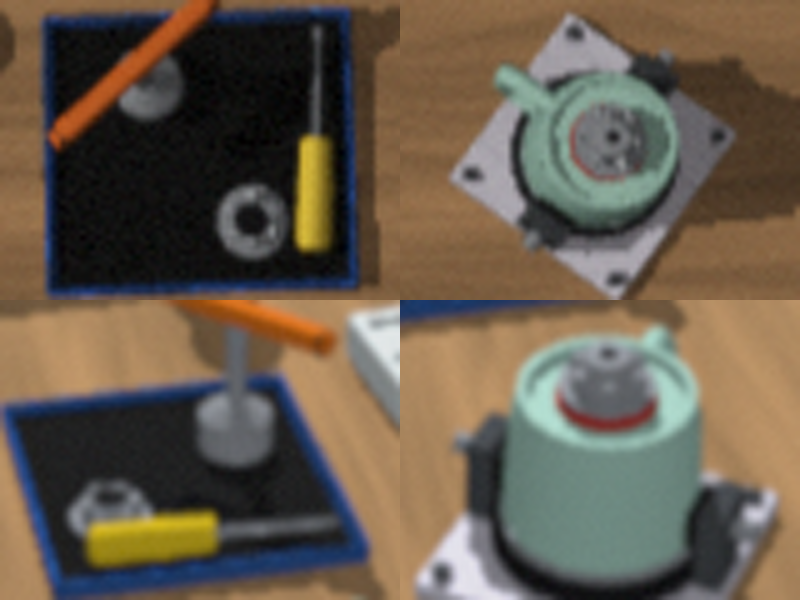

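Run:
```python
from h import *
print('bar top',at_z('top',209.9,170.9,115),'side',at_z('side',260.7,162,110))
a=np.radians(47.7); e=np.array([21*np.sin(a),-21*np.cos(a)])
for s in(1,-1): print('end',at_z('top',209.9+s*e[0],170.9+s*e[1],115))
u=np.radians(19.4);
for s in(1,-1): print('end s',at_z('side',260.7+s*18*np.cos(u),162+s*18*np.sin(u),109))
print('socket top cam',at_z('top',214,175.6,28))
print('socket side base', at_z('side',213+236/5,160+(160)/5,6))
print('hub',at_z('top',322.4,183.4,134),at_z('side',274.4,225.4,134))
C=[at_z('top',280+(x-400)/5,156+y/5,12) for x,y in((570,12),(735,133),(615,300),(450,178))]
print('plate',np.mean(C,0),np.array(C).round(0))
C=[at_z('top',184+x/5,158+y/5,14) for x,y in((45,18),(352,10),(357,287),(50,293))]
print('tray',np.mean(C,0),np.array(C).round(0))
```

```text
bar top [601.34567087 179.04731413 115.        ] side [599.07835279 171.30231389 110.        ]
end [648.79134045 125.36678151 115.        ]
end [554.20744105 232.38000615 115.        ]
end s [643.60547723 123.07701405 109.        ]
end s [553.33047368 225.44745038 109.        ]
socket top cam [595.79518884 174.36150863  28.        ]
socket side base [594.38452216 151.96955065   6.        ]
hub [ 547.13689837 -200.32138256  134.        ] [ 545.46772554 -202.60628728  134.        ]
plate [ 546.92215123 -200.38707039   12.        ] [[ 652. -188.   12.]
 [ 561. -304.   12.]
 [ 442. -213.   12.]
 [ 533.  -97.   12.]]
tray [550.82452283 139.64787451  14.        ] [[651. 251.  14.]
 [651.  29.  14.]
 [450.  29.  14.]
 [451. 249.  14.]]
```

The bar's middle is near (600,175,109) and it points about -48.5°. The nut's axis is near (546.5,-201). I move above the wrench with the tool yaw at about 131.5°.

```bash
python3 -m inch '[0.034,-0.034,0,0,0,-2.67,0, 0.034,-0.034,0,0,0,-2.67,0, 0.034,-0.034,0,0,0,-2.67,0, 0.034,-0.034,0,0,0,-2.67,0, 0.034,-0.034,0,0,0,-2.67,0, 0.034,-0.034,0,0,0,-2.67,0, 0.034,-0.034,0,0,0,-2.67,0, 0.034,-0.034,0,0,0,-2.67,0, 0.034,-0.034,0,0,0,-2.67,0, 0.034,-0.034,0,0,0,-2.67,0]' 100
python3 -m inch '[0.037,-0.042,-0.03,0,0,0,0, 0,0,-0.04,0,0,0,0, 0,0,0,0,0,0,0, 0,0,0,0,0,0,0]'
python3 - <<'E'
from h import *
p,d=r.snapshot('side'); p=p[...,::-1]; cv2.imwrite('pics/s1.png',p); q,_=r.snapshot('top'); q=q[...,::-1]
a,o=crop(p,258,170,80,80,7); b,o2=crop(q,214,175,30,80,7) 
print(o,r.sense()['tool_pos'],r.sense()['tcp_rot']); cv2.imwrite('pics/s1c.png',np.hstack([a,b]))
E
```

```text
time: 1.1
tool_pos: [563.8, 215.3, 230.8]
tcp_rot: [-180.0, -0.0, 131.4]
ft_force: [0.5, 0.1, 0.5]
finger_gap: 85.8
time: 1.5
tool_pos: [590.8, 184.0, 166.7]
tcp_rot: [-179.8, -0.1, 131.5]
ft_force: [0.1, 0.5, 0.9]
finger_gap: 85.2
(218, 130) [592.54657943 185.09633096 169.91936122] [1.79876768e+02 5.78874217e-02 1.31558056e+02]
```

View pics/s1c.png

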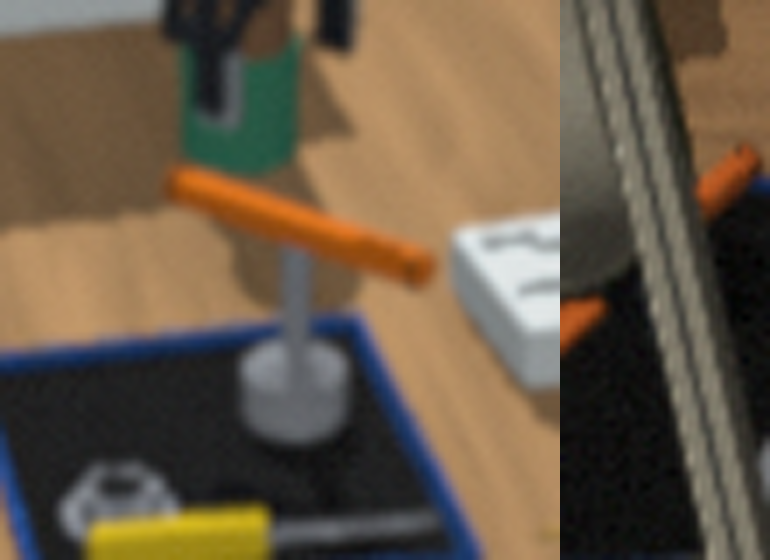

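Run:
```python
from h import *
print(at_z('side',218+297/7,130+235/7,101),at_z('side',218+293/7,130+413/7,6),at_z('side',218+295/7,130+372/7,28))
for n,P in(('top',(600,175,117)),('side',(600,175,117)),('side',(600,175,6))): print(proj(n,P))
# end points in side crop
for u,v in((172,180),(425,265)): print(at_z('side',218+u/7,130+v/7,110))
print([r.sense()['tool_pos'].round(1) for _ in range(3)], r.sense()['joint_pos'].round(2))
```

```text
[599.6453796  176.96556515 101.        ] [597.60733431 170.64908637   6.        ] [598.75561866 172.67416751  28.        ]
[211.02584224 171.18533784]
[260.74528917 159.5619344 ]
[260.24679912 188.25711656]
[549.61573314 226.54476829 110.        ]
[646.56476738 121.45314887 110.        ]
[array([592.5, 185.1, 169.9]), array([592.5, 185.1, 169.9]), array([592.5, 185.1, 169.9])] [ 1.261e+01  1.249e+01  8.611e+01  1.000e-02  8.126e+01 -2.895e+01]
```

```bash
python3 -m inch '[0.006,-0.0105,0,0,0,0,0, 0,0,-0.03,0,0,0,0, 0,0,-0.03,0,0,0,0, 0,0,-0.019,0,0,0,0, 0,0,0,0,0,0,0, 0,0,0,0,0,0,0]'
python3 -m inch '[0,0,0,0,0,0,100, 0,0,0,0,0,0,160, 0,0,0,0,0,0,255, 0,0,0,0,0,0,255, 0,0,0,0,0,0,255, 0,0,0,0,0,0,255, 0,0,0,0,0,0,255]' 100
python3 - <<'E'
from h import *
p,d=r.snapshot('side'); p=p[...,::-1]
a,o=crop(p,258,170,80,80,7)
s=r.sense();print(o,s['tool_pos'],s['tcp_rot'],s['finger_gap'],s['wrist_torque']); cv2.imwrite('pics/s2c.png',a)
E
```

```text
time: 2.2
tool_pos: [598.9, 173.6, 90.3]
tcp_rot: [179.9, 0.0, 131.5]
ft_force: [0.5, 0.4, 0.9]
finger_gap: 85.1
time: 2.9
tool_pos: [598.6, 173.7, 89.2]
tcp_rot: [179.9, 0.0, 131.5]
ft_force: [1.0, 1.5, 2.8]
finger_gap: 14.1
(218, 130) [598.65289322 173.62643554  89.20684217] [1.79934428e+02 3.19998130e-02 1.31482965e+02] 14.589283370464946 [ 0.18307539 -0.28085899 -0.03540957]
```

View pics/s2c.png

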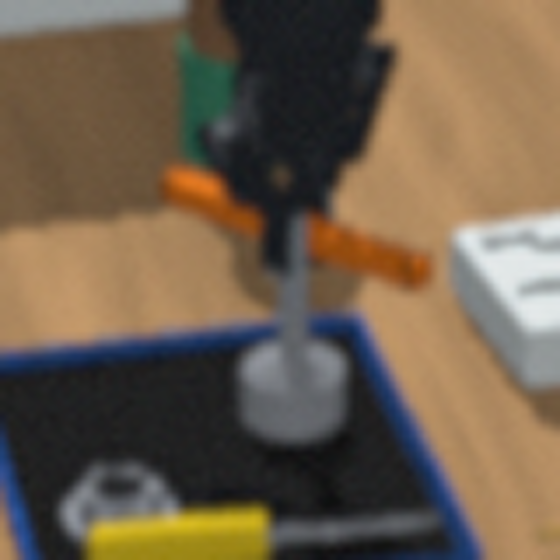

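```bash
python3 -m inch '[0,0,0.02,0,0,0,255, 0,0,0.03,0,0,0,255, 0,0,0.035,0,0,0,255, 0,0,0.035,0,0,0,255, 0,0,0.035,0,0,0,255, 0,0,0,0,0,0,255, 0,0,0,0,0,0,255]'
python3 - <<'E'
from bench import r
s=r.sense();print(s)
E
python3 -m inch '[-0.005,-0.0375,0,0,0,7.85,255, -0.005,-0.0375,0,0,0,7.85,255, -0.005,-0.0375,0,0,0,7.85,255, -0.005,-0.0375,0,0,0,7.85,255, -0.005,-0.0375,0,0,0,7.85,255, -0.005,-0.0375,0,0,0,7.85,255, -0.005,-0.0375,0,0,0,7.85,255, -0.005,-0.0375,0,0,0,7.85,255, -0.005,-0.0375,0,0,0,7.85,255, -0.005,-0.0375,0,0,0,7.85,255]'
python3 -m inch '[0,0,0,0,0,0,255, 0,0,0,0,0,0,255, 0,0,0,0,0,0,255, 0,0,0,0,0,0,255]'
python3 - <<'E'
from h import *
p,d=r.snapshot('side'); p=p[...,::-1];q,_=r.snapshot('top'); q=q[...,::-1]
a,o=crop(p,277,210,90,100,6);b,o2=crop(q,322,184,40,100,6)
s=r.sense();print(o,o2,s); cv2.imwrite('pics/s3c.png',np.hstack([a,b]))
E
```

```text
time: 3.65
tool_pos: [597.9, 173.4, 243.1]
tcp_rot: [-180.0, -0.0, 131.5]
ft_force: [-0.6, 0.3, -4.7]
finger_gap: 14.4
{'time': 3.65, 'joint_pos': array([ 1.14566659e+01,  1.07089509e+01,  8.04623589e+01, -8.67325737e-03,
        8.88536528e+01, -3.00228353e+01]), 'qd': array([ 0.02177247,  1.84127361,  2.85249372, -0.07304133, -0.34324265,
        0.0430432 ]), 'joint_efforts': array([ 3.23977496e-02, -6.60235262e+01, -5.57428229e+01,  9.94525210e-03,
        7.54421297e-02,  2.76351593e-04]), 'tool_pos': array([597.93131393, 173.36418041, 243.07209765]), 'tcp_rot': array([-1.79974048e+02, -4.98196204e-03,  1.31479676e+02]), 'ft_force': array([-0.57895693,  0.26201749, -4.67981231]), 'wrist_torque': array([-0.02833488,  0.02885481,  0.00665069]), 'finger_gap': 14.353601682315427}
time: 4.65
tool_pos: [546.0, -202.3, 239.7]
tcp_rot: [179.7, -0.2, -149.7]
ft_force: [0.4, 0.2, -4.1]
finger_gap: 14.8
time: 5.05
tool_pos: [547.9, -200.2, 242.6]
tcp_rot: [179.9, -0.0, -150.0]
ft_force: [0.0, -0.3, -5.0]
finger_gap: 14.2
(232, 160) (302, 134) {'time': 5.15, 'joint_pos': array([-2.51173115e+01,  4.71114872e+00,  8.69751204e+01,  5.23893403e-03,
        8.83490103e+01, -1.45153770e+02]), 'qd': array([-0.17124733, -0.16259866, -0.40982457, -0.14545592,  0.07894698,
       -0.22668214]), 'joint_efforts': array([-1.99509384e-01, -5.65298903e+01, -5.21466994e+01, -1.67305232e-02,
        1.93277083e-02,  2.50851084e-02]), 'tool_pos': array([ 548.20484455, -200.41604382,  243.29497925]), 'tcp_rot': array([ 1.79968054e+02, -1.58601299e-02, -1.49963690e+02]), 'ft_force': array([-0.33330775,  0.18491341, -3.87502065]), 'wrist_torque': array([ 0.01996179, -0.05077084, -0.0234725 ]), 'finger_gap': 14.522445190823696}
```

View pics/s3c.png

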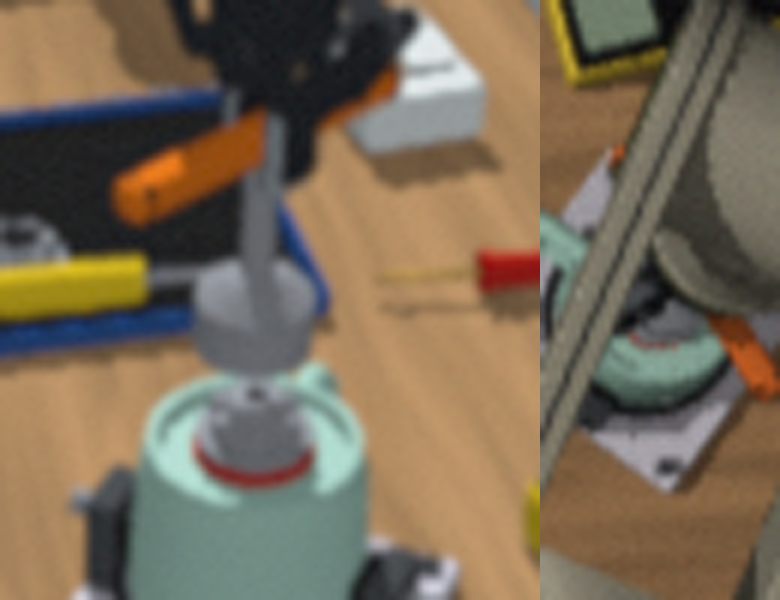

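Run:
```python
from h import *
c=cam('side')[0]['position']
def f(u,v): return 232+u/6,160+v/6
h=at_z('side',*f(257,392),134.5)
w=at_z('side',*f(254,376),159); t=(c-w)[:2]; t/=np.linalg.norm(t)
print('hub',h,'wrench',w[:2]-25*t, 'toward cam',t)
w2=at_z('side',*f(260,258),159+36); print(w2)
# model check of wrench at TCP
for P in((548,-200.4,159),(548,-200.4,195),(546.5,-201,134.5),(546.5,-201,116)):
  q=np.array(P);q2=q+np.r_[25*t,0];print(P,((proj('side',q)-[232,160])*6).round(),((proj('side',q2)-[232,160])*6).round())
```

```text
hub [ 546.42582478 -203.20531011  134.5       ] wrench [ 545.82497954 -199.79402738] toward cam [-0.27912692 -0.96025422]
[ 548.64049792 -192.06592734  195.        ]
(548, -200.4, 159) [261. 341.] [260. 376.]
(548, -200.4, 195) [264. 269.] [262. 304.]
(546.5, -201, 134.5) [256. 389.] [254. 425.]
(546.5, -201, 116) [254. 424.] [253. 460.]
```

```bash
python3 -m inch '[-0.001,-0.001,-0.012,0,0,0,255, 0,0,-0.012,0,0,0,255, 0,0,0,0,0,0,255, 0,0,0,0,0,0,255]'
for i in 1 2 3; do echo; done
python3 -m inch '[0,0,-0.003,0,0,0,255, 0,0,0,0,0,0,255, 0,0,0,0,0,0,255]'
python3 -m inch '[0,0,-0.002,0,0,0,255, 0,0,0,0,0,0,255, 0,0,0,0,0,0,255]'
python3 -m inch '[0,0,-0.001,0,0,0,255, 0,0,0,0,0,0,255, 0,0,0,0,0,0,255]'
```

```text
time: 5.55
tool_pos: [546.5, -202.2, 218.5]
tcp_rot: [179.9, -0.1, -150.0]
ft_force: [0.0, 0.7, -4.0]
finger_gap: 14.4



time: 5.85
tool_pos: [547.2, -202.6, 216.9]
tcp_rot: [-180.0, 0.0, -150.0]
ft_force: [0.2, 0.2, -4.1]
finger_gap: 14.6
time: 6.15
tool_pos: [547.1, -202.5, 214.6]
tcp_rot: [180.0, -0.0, -150.0]
ft_force: [0.3, 0.5, -4.0]
finger_gap: 14.2
time: 6.45
tool_pos: [547.2, -202.6, 214.0]
tcp_rot: [-180.0, 0.0, -150.0]
ft_force: [0.3, -0.1, -2.3]
finger_gap: 14.3
```

```bash
for k in 1; do python3 -m inch '[0,0,-0.001,0,0,0,255, 0,0,0,0,0,0,255]'; done
python3 -m inch '[0,0,-0.0005,0,0,0,255, 0,0,0,0,0,0,255]'
python3 -m inch '[0,0,-0.0005,0,0,0,255, 0,0,0,0,0,0,255]'
```

```text
time: 6.65
tool_pos: [547.4, -202.7, 213.4]
tcp_rot: [-179.9, 0.0, -150.0]
ft_force: [-0.5, 0.3, 1.9]
finger_gap: 14.6
time: 6.85
tool_pos: [547.5, -202.8, 213.1]
tcp_rot: [-179.9, 0.0, -150.0]
ft_force: [-1.2, 0.3, 5.1]
finger_gap: 14.4
time: 7.05
tool_pos: [547.2, -202.3, 211.0]
tcp_rot: [180.0, 0.0, -150.0]
ft_force: [1.3, 1.0, -3.3]
finger_gap: 14.5
```

```bash
python3 -m inch '[0,0,-0.001,0,0,0,255, 0,0,0,0,0,0,255]'
python3 -m inch '[0,0,-0.0005,0,0,0,255, 0,0,0,0,0,0,255]'
python3 -m inch '[0,0,-0.0005,0,0,0,255, 0,0,0,0,0,0,255]'
```

```text
time: 7.25
tool_pos: [547.4, -202.3, 210.7]
tcp_rot: [-180.0, 0.0, -150.0]
ft_force: [1.7, 1.4, 0.9]
finger_gap: 14.5
time: 7.45
tool_pos: [547.4, -202.4, 210.6]
tcp_rot: [-180.0, 0.0, -150.0]
ft_force: [1.1, 2.6, 4.2]
finger_gap: 14.7
time: 7.65
tool_pos: [547.5, -202.5, 210.5]
tcp_rot: [-180.0, 0.1, -150.0]
ft_force: [1.4, 3.3, 5.5]
finger_gap: 14.1
```

```bash
python3 -m inch '[0,0.0005,0,0,0,-4,255, 0,0,0,0,0,-4,255, 0,0,0,0,0,-4,255]'
python3 -m inch '[0,0,0,0,0,-4,255, 0,0,0,0,0,-4,255, 0,0,0,0,0,-4,255]'
```

```text
time: 7.95
tool_pos: [547.5, -202.5, 210.5]
tcp_rot: [-179.9, 0.0, -162.2]
ft_force: [1.8, 0.6, 4.0]
finger_gap: 14.1
time: 8.25
tool_pos: [547.3, -202.7, 210.4]
tcp_rot: [-179.9, 0.0, -174.2]
ft_force: [0.5, 0.9, 5.2]
finger_gap: 14.3
```

```bash
python3 -m inch '[0,0,0,0,0,-4,255, 0,0,0,0,0,-4,255]'
python3 -m inch '[0,0,0,0,0,-4,255, 0,0,0,0,0,-4,255]'
```

```text
time: 8.45
tool_pos: [547.0, -202.7, 210.1]
tcp_rot: [-179.9, 0.0, 177.8]
ft_force: [-0.7, -0.1, 4.4]
finger_gap: 14.1
time: 8.65
tool_pos: [546.7, -202.4, 209.5]
tcp_rot: [-180.0, -0.0, 169.8]
ft_force: [0.6, 0.3, -1.2]
finger_gap: 14.4
```

```bash
python3 -m inch '[0,0,0,0,0,-4,255, 0,0,0,0,0,-4,255]'; python3 -c "
from bench import r;print(r.sense()['wrist_torque'])"
```

```text
time: 8.85
tool_pos: [546.6, -202.1, 208.5]
tcp_rot: [-180.0, -0.1, 161.8]
ft_force: [3.1, 0.6, -3.3]
finger_gap: 14.5
[-0.15141081 -0.78658658  0.02415663]
```

```bash
python3 -m inch '[0,0,-0.001,0,0,0,255, 0,0,0,0,0,0,255]'; python3 -m inch '[0,0,-0.001,0,0,0,255, 0,0,0,0,0,0,255]';  python3 -c "
from bench import r;print(r.sense()['wrist_torque'])"
```

```text
time: 9.05
tool_pos: [546.7, -202.2, 207.7]
tcp_rot: [-180.0, -0.1, 162.1]
ft_force: [2.6, -1.6, -4.1]
finger_gap: 14.5
time: 9.25
tool_pos: [546.9, -202.1, 207.2]
tcp_rot: [-180.0, -0.0, 162.0]
ft_force: [1.7, -2.0, -4.4]
finger_gap: 14.0
[-0.24691662 -0.66245792 -0.0589221 ]
```

```bash
python3 -m inch '[0,0,-0.002,0,0,0,255, 0,0,-0.002,0,0,0,255, 0,0,-0.001,0,0,0,255, 0,0,0,0,0,0,255]'; python3 -m inch '[0,0,-0.001,0,0,0,255, 0,0,0,0,0,0,255]';python3 -m inch '[0,0,-0.001,0,0,0,255, 0,0,0,0,0,0,255]';  python3 -c "
from bench import r;print(r.sense()['wrist_torque'])"
```

```text
time: 9.65
tool_pos: [547.0, -202.0, 202.4]
tcp_rot: [-180.0, -0.0, 162.0]
ft_force: [3.4, -1.0, -4.2]
finger_gap: 14.4
time: 9.85
tool_pos: [547.1, -202.0, 201.6]
tcp_rot: [180.0, -0.0, 162.0]
ft_force: [1.8, -0.6, -3.7]
finger_gap: 14.1
time: 10.05
tool_pos: [547.1, -202.0, 200.6]
tcp_rot: [180.0, -0.0, 162.0]
ft_force: [3.2, -1.0, -3.8]
finger_gap: 14.2
[-0.25369333 -0.58757681  0.12052241]
```

```bash
python3 -m inch '[0.0005,0,-0.001,0,0,0,255, 0,0,0,0,0,0,255]'; python3 -m inch '[0,0,-0.001,0,0,0,255, 0,0,0,0,0,0,255, 0,0,0,0,0,0,255]'
```

```text
time: 10.25
tool_pos: [547.4, -202.0, 199.4]
tcp_rot: [-180.0, -0.0, 162.0]
ft_force: [2.3, -2.0, -3.7]
finger_gap: 14.5
time: 10.55
tool_pos: [547.7, -202.1, 198.9]
tcp_rot: [-180.0, 0.0, 162.0]
ft_force: [1.6, -0.7, -0.2]
finger_gap: 14.4
```

```bash
python3 -m inch '[0,0,-0.0003,0,0,-6,255, 0,0,-0.0001,0,0,-6,255, 0,0,-0.0001,0,0,-6,255, 0,0,-0.0001,0,0,-6,255, 0,0,-0.0001,0,0,-6,255]';  python3 -c "
from bench import r;print(r.sense()['wrist_torque'])"
```

```text
time: 11.05
tool_pos: [547.3, -202.4, 198.4]
tcp_rot: [-179.9, 0.0, 131.8]
ft_force: [-1.5, -1.9, 2.5]
finger_gap: 14.3
[-0.53809997  0.40665632  0.59758705]
```

```bash
python3 -m inch '[0,0,-0.00013,0,0,-8,255, 0,0,-0.00013,0,0,-8,255, 0,0,-0.00013,0,0,-8,255, 0,0,-0.00013,0,0,-8,255, 0,0,-0.00013,0,0,-8,255, 0,0,-0.00013,0,0,-8,255, 0,0,-0.00013,0,0,-8,255]';  python3 -c "
from bench import r;print(r.sense()['wrist_torque'])"
python3 -m inch '[0,0,-0.00013,0,0,-8,255, 0,0,-0.00013,0,0,-8,255, 0,0,-0.00013,0,0,-8,255, 0,0,-0.00013,0,0,-8,255, 0,0,-0.00013,0,0,-8,255, 0,0,-0.00013,0,0,-8,255, 0,0,-0.00013,0,0,-8,255]';  python3 -c "
from bench import r;print(r.sense()['wrist_torque'])"
```

```text
time: 11.75
tool_pos: [546.1, -202.0, 197.3]
tcp_rot: [-179.8, 0.0, 75.7]
ft_force: [-7.1, 0.7, 5.5]
finger_gap: 14.7
[0.23160989 1.6994245  0.57988363]
time: 12.45
tool_pos: [546.0, -200.6, 196.3]
tcp_rot: [-179.8, 0.2, 19.7]
ft_force: [-7.2, 5.8, 7.6]
finger_gap: 14.1
[1.48468427 1.82188699 0.56052585]
```

```bash
python3 -m inch '[-0.0005,0.0004,0.0002,0,0,-6,255, -0.0003,0.0003,-0.0001,0,0,-8,255, 0,0,-0.00013,0,0,-8,255, 0,0,-0.00013,0,0,-8,255, 0,0,-0.00013,0,0,-8,255, 0,0,-0.00013,0,0,-8,255]';  python3 -c "
from bench import r;print(r.sense()['wrist_torque'])"
python3 -m inch '[0,0.0005,-0.00013,0,0,-8,255, 0,0,-0.00013,0,0,-8,255, 0,0,-0.00013,0,0,-8,255, 0,0,-0.00013,0,0,-8,255, 0,0,-0.0001,0,0,-6,255]';  python3 -c "
from bench import r;print(r.sense()['wrist_torque'],r.sense()['joint_pos'])"
```

```text
time: 13.05
tool_pos: [546.1, -199.3, 195.7]
tcp_rot: [-179.9, 0.2, -26.3]
ft_force: [-2.6, 7.4, 2.8]
finger_gap: 14.5
[1.71366266 0.47936574 0.50668758]
time: 13.55
tool_pos: [547.0, -198.9, 195.1]
tcp_rot: [-179.9, 0.2, -64.2]
ft_force: [2.0, 6.3, 0.4]
finger_gap: 14.2
[ 1.51590174 -0.4146917   0.56388023] [-25.13000512   5.85135836  90.80607279   0.15886898  83.42021335
 129.09643345]
```

```bash
python3 -m inch '[0.0003,0.0007,-0.0001,0,0,-6,255, 0,0,-0.0001,0,0,-6,255, 0,0,-0.0001,0,0,-5,255, 0,0,0,0,0,0,255]';  python3 -c "
from bench import r;print(r.sense()['wrist_torque'],r.sense()['joint_pos'])"
python3 -m inch '[0,0,0,0,0,0,150, 0,0,0,0,0,0,50, 0,0,0,0,0,0,0, 0,0,0,0,0,0,0, 0,0,0,0,0,0,0]'
```

```text
time: 13.95
tool_pos: [547.5, -198.8, 194.9]
tcp_rot: [-180.0, 0.1, -81.1]
ft_force: [2.2, 4.5, -1.0]
finger_gap: 14.4
[ 1.13580117 -0.70877435  0.39801147] [-2.50737855e+01  5.87711973e+00  9.08071122e+01  1.16449037e-01
  8.33369254e+01  1.45987324e+02]
time: 14.45
tool_pos: [547.1, -200.3, 194.9]
tcp_rot: [180.0, -0.0, -81.0]
ft_force: [1.0, 0.6, 0.1]
finger_gap: 84.5
```

```bash
python3 -m inch '[0,0,0.01,0,0,0,0, 0,0,0.02,0,0,0,0, 0,0,0.02,0,0,0,0, 0,0,0,0,0,8,0, 0,0,0,0,0,8,0, 0,0,0,0,0,8,0, 0,0,0,0,0,8,0, 0,0,0,0,0,8,0, 0,0,0,0,0,8,0, 0,0,0,0,0,8,0]'
python3 -m inch '[0,0,0,0,0,8,0, 0,0,0,0,0,8,0, 0,0,0,0,0,8,0, 0,0,0,0,0,8,0, 0,0,0,0,0,8,0, 0,0,0,0,0,8,0, 0,0,0,0,0,8,0, 0,0,0,0,0,8,0, 0,0,0,0,0,8,0, 0,0,0,0,0,8,0]'
python3 -m inch '[0,0,0,0,0,8,0, 0,0,0,0,0,8,0, 0,0,0,0,0,8,0, 0,0,0,0,0,8,0, 0,0,0,0,0,8,0, 0,0,0,0,0,4,0, 0,0,0,0,0,0,0, 0,0,0,0,0,0,0]'
python3 - <<'E'
from h import *
p,d=r.snapshot('side'); p=p[...,::-1]
a,o=crop(p,277,210,90,100,6)
print(r.sense()['joint_pos'],r.sense()['tool_pos']); cv2.imwrite('pics/s4c.png',a)
E
```

```text
time: 15.45
tool_pos: [547.3, -200.3, 245.8]
tcp_rot: [180.0, -0.0, -24.7]
ft_force: [-0.6, -0.5, 0.3]
finger_gap: 85.3
time: 16.45
tool_pos: [547.3, -200.3, 245.8]
tcp_rot: [180.0, -0.0, 55.3]
ft_force: [-0.0, 0.0, -0.2]
finger_gap: 85.1
time: 17.25
tool_pos: [547.2, -200.2, 245.4]
tcp_rot: [180.0, 0.0, 98.8]
ft_force: [-0.3, 0.5, -0.5]
finger_gap: 85.1
[-2.51373712e+01  4.45376254e+00  8.70417715e+01 -5.61889599e-04
  8.84787412e+01 -3.39929818e+01] [ 547.20620854 -200.21309332  245.26325505]
```

View pics/s4c.png

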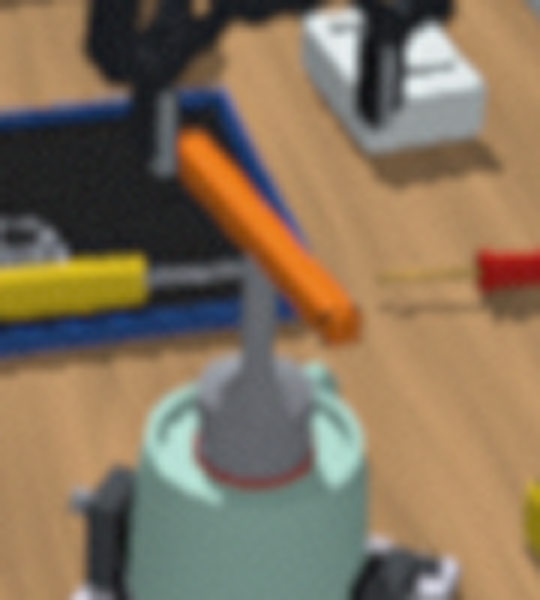

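The wrench stands upright and seated on the nut. In the crop its bar runs from (190,140) to (340,320), square to the fingers. I regrip it and keep turning.

```bash
python3 -m inch '[0,0,-0.02,0,0,0,0, 0,0,-0.02,0,0,0,0, 0,0,-0.0105,0,0,0,0, 0,0,0,0,0,0,0, 0,0,0,0,0,0,120, 0,0,0,0,0,0,255, 0,0,0,0,0,0,255, 0,0,0,0,0,0,255, 0,0,0,0,0,0,255]' 100
python3 -m inch '[0,0,0,0,0,-6,255, 0,0,-0.0001,0,0,-8,255, 0,0,-0.00013,0,0,-8,255]';  python3 -c "
from bench import r;print(r.sense()['wrist_torque'])"
python3 -m inch '[0,0,-0.0001,0,0,-6,255, 0,0,-0.0001,0,0,-6,255]';  python3 -c "
from bench import r;print(r.sense()['wrist_torque'])"
```

```text
time: 18.2
tool_pos: [547.4, -200.3, 195.0]
tcp_rot: [180.0, 0.0, 99.0]
ft_force: [-1.9, 0.6, 10.4]
finger_gap: 14.6
time: 18.5
tool_pos: [547.2, -200.3, 194.8]
tcp_rot: [180.0, 0.0, 76.7]
ft_force: [-0.7, 0.2, 3.4]
finger_gap: 14.6
[-0.07587837  0.38657662  0.57186863]
time: 18.7
tool_pos: [547.1, -200.3, 194.6]
tcp_rot: [180.0, 0.0, 64.8]
ft_force: [-1.7, 0.7, 2.7]
finger_gap: 14.1
[-0.10018557  0.37226358  0.59147882]
```

```bash
python3 -m inch '[0,0,-0.0001,0,0,-6,255, 0,0,-0.0001,0,0,-6,255]';  python3 -c "
from bench import r;print(r.sense()['wrist_torque'])"
python3 -m inch '[0,0,-0.0001,0,0,-6,255, 0,0,-0.0001,0,0,-6,255]';  python3 -c "
from bench import r;print(r.sense()['wrist_torque'])"
```

```text
time: 18.9
tool_pos: [547.1, -200.3, 194.4]
tcp_rot: [180.0, 0.0, 52.8]
ft_force: [-1.8, -0.3, 3.4]
finger_gap: 13.8
[-0.07920334  0.41399193  0.55302594]
time: 19.1
tool_pos: [547.1, -200.3, 194.2]
tcp_rot: [180.0, 0.0, 40.8]
ft_force: [-1.9, -0.5, 4.2]
finger_gap: 14.5
[-0.08781329  0.40850194  0.91575636]
```

```bash
python3 -m inch '[0,0,-0.0001,0,0,-6,255, 0,0,-0.0001,0,0,-6,255]';  python3 -c "
from bench import r;print(r.sense()['wrist_torque'])"
```

```text
time: 19.3
tool_pos: [547.3, -200.3, 194.2]
tcp_rot: [179.9, 0.0, 28.9]
ft_force: [-2.8, -0.2, 4.4]
finger_gap: 14.4
[-0.19503069  0.5171231   3.37478946]
```

```bash
python3 -m inch '[0,0,-0.0001,0,0,-6,255, 0,0,-0.0001,0,0,-6,255]';  python3 -c "
from bench import r;print(r.sense()['wrist_torque'])"
```

```text
time: 19.5
tool_pos: [547.4, -200.2, 194.2]
tcp_rot: [179.9, 0.0, 17.1]
ft_force: [-2.7, -1.7, 6.4]
finger_gap: 14.7
[-0.29674997  0.58963979  5.83906104]
```

Torque rose to 5.8 N m at a hard stop, and the height matches home (flange at z of about 111). I relax the wind-up, then lift straight up.

```bash
python3 -m inch '[0,0,0,0,0,0,255, 0,0,0,0,0,0,255, 0,0,0,0,0,8,255, 0,0,0,0,0,8,255, 0,0,0,0,0,8,255, 0,0,0,0,0,3,255, 0,0,0,0,0,0,255, 0,0,0,0,0,0,255]';  python3 -c "
from bench import r;print(r.sense()['wrist_torque'])"
python3 -m inch '[0,0,0.002,0,0,0,255, 0,0,0.003,0,0,0,255, 0,0,0,0,0,0,255]';  python3 -c "
from bench import r;print(r.sense()['wrist_torque'])"
```

```text
time: 20.3
tool_pos: [547.2, -200.4, 194.2]
tcp_rot: [179.9, 0.0, 44.0]
ft_force: [-3.0, 0.2, 5.6]
finger_gap: 14.4
[0.0186782  0.52250808 0.13834778]
time: 20.6
tool_pos: [546.8, -200.1, 197.7]
tcp_rot: [-180.0, 0.0, 44.0]
ft_force: [0.1, -0.6, -5.3]
finger_gap: 14.4
[-0.32615055  0.07689589  0.07188245]
```

```bash
python3 -m inch '[0,0,0.008,0,0,0,255, 0,0,0.018,0,0,0,255, 0,0,0.02,0,0,0,255, 0,0,0,0,0,0,255]'
python3 -m inch '[0.005,0.0372,0,0,0,0,255, 0.005,0.0372,0,0,0,0,255, 0.005,0.0372,0,0,0,0,255, 0.005,0.0372,0,0,0,0,255, 0.005,0.0372,0,0,0,0,255, 0.005,0.0372,0,0,0,0,255, 0.005,0.0372,0,0,0,0,255, 0.005,0.0372,0,0,0,0,255, 0.005,0.0372,0,0,0,0,255, 0.005,0.0372,0,0,0,0,255]'
python3 -m inch '[0,0,-0.03,0,0,0,255, 0,0,-0.04,0,0,0,255, 0,0,-0.04,0,0,0,255, 0,0,-0.03,0,0,0,255, 0,0,0,0,0,0,255, 0,0,0,0,0,0,255]'
python3 - <<'E'
from h import *
p,d=r.snapshot('side'); p=p[...,::-1];q,_=r.snapshot('top');q=q[...,::-1]
a,o=crop(p,265,190,70,80,7);b,_=crop(p,273,240,44,80,7)
print(r.sense()['joint_pos'],r.sense()['tool_pos']); cv2.imwrite('pics/s5c.png',np.hstack([a,b]))
E
```

```text
time: 21.0
tool_pos: [548.8, -200.7, 248.2]
tcp_rot: [179.7, -0.1, 44.0]
ft_force: [1.2, -0.2, -2.6]
finger_gap: 14.1
time: 22.0
tool_pos: [596.7, 173.5, 243.1]
tcp_rot: [-180.0, 0.0, 44.0]
ft_force: [0.6, -0.4, -3.8]
finger_gap: 14.4
time: 22.6
tool_pos: [596.5, 171.8, 103.6]
tcp_rot: [-179.9, 0.1, 44.0]
ft_force: [1.0, -0.0, -3.9]
finger_gap: 14.1
[1.13290314e+01 1.58062651e+01 8.90780826e+01 3.19089485e-03
 7.48934336e+01 5.73484514e+01] [598.79958945 172.20496745 106.76213736]
```

View pics/s5c.png

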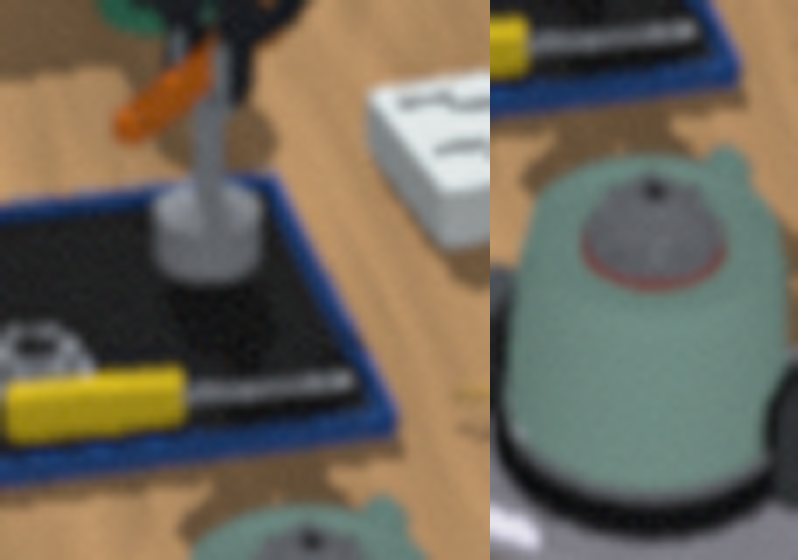

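The nut sits low, with only a thin rim of red showing, and the wrench hangs upright over its old place in the tray. I lower it.

```bash
python3 -m inch '[0,0,-0.008,0,0,0,255, 0,0,-0.005,0,0,0,255, 0,0,0,0,0,0,255, 0,0,0,0,0,0,255]'
python3 -m inch '[0,0,-0.001,0,0,0,255, 0,0,0,0,0,0,255]'
python3 -m inch '[0,0,-0.001,0,0,0,255, 0,0,0,0,0,0,255]'
```

```text
time: 23.1
tool_pos: [597.0, 171.8, 91.0]
tcp_rot: [-180.0, 0.0, 44.0]
ft_force: [-0.4, 0.9, -3.9]
finger_gap: 14.2
time: 23.3
tool_pos: [597.2, 171.9, 90.2]
tcp_rot: [180.0, -0.0, 44.0]
ft_force: [-0.2, 0.5, -3.7]
finger_gap: 14.0
time: 23.5
tool_pos: [597.4, 172.0, 89.4]
tcp_rot: [180.0, -0.0, 44.0]
ft_force: [-0.1, 0.0, -2.4]
finger_gap: 14.4
```

```bash
python3 -m inch '[0,0,-0.0005,0,0,0,255, 0,0,0,0,0,0,255, 0,0,0,0,0,0,255]'
python3 -m inch '[0,0,0,0,0,0,180, 0,0,0,0,0,0,120, 0,0,0,0,0,0,60, 0,0,0,0,0,0,0, 0,0,0,0,0,0,0, 0,0,0,0,0,0,0]'
python3 -m inch '[0,0,0.01,0,0,0,0, 0,0,0.02,0,0,0,0, 0,0,0.03,0,0,0,0, 0,0,0.04,0,0,0,0, -0.04,0,0.02,0,0,0,0, -0.045,0,0,0,0,0,0, -0.045,0,0,0,0,0,0, 0,0,0,0,0,0,0, 0,0,0,0,0,0,0]'
python3 - <<'E'
from h import *
p,d=r.snapshot('side'); p=p[...,::-1];q,_=r.snapshot('top');q=q[...,::-1]
a,o=crop(p,275,205,150,130,5)
print(o,r.sense()['tool_pos']); cv2.imwrite('pics/s6c.png',cv2.resize(a,(690,598)))
E
```

```text
time: 23.8
tool_pos: [597.5, 172.1, 89.4]
tcp_rot: [180.0, -0.1, 44.0]
ft_force: [-1.3, 0.3, 4.3]
finger_gap: 14.1
time: 24.4
tool_pos: [597.1, 171.8, 88.5]
tcp_rot: [-180.0, 0.0, 44.0]
ft_force: [0.8, -0.9, 0.7]
finger_gap: 85.6
time: 25.3
tool_pos: [466.6, 172.0, 209.6]
tcp_rot: [179.9, -0.1, 44.0]
ft_force: [-0.1, 1.4, 0.1]
finger_gap: 85.3
(200, 140) [468.3075136  172.01225739 209.85201338]
```

View pics/s6c.png

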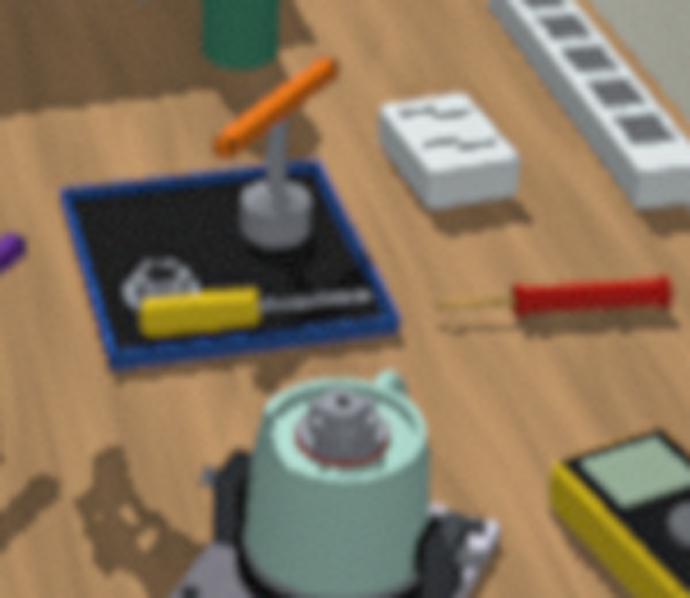

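```bash
python3 -c "
from bench import r;print(r.hand_in())"
```

```text
the job is handed in; nothing more can be done
None
```

The nut is screwed home on its seal and the wrench is standing in the tool tray again. I handed the job in at about 25 s of the 72 s allowed.

- **Fit:** I set the wrench on the nut's hub and turned it clockwise with a light push of up to about 10 N. It found the teeth and went fully down.
- **Turning:** I turned the nut about 290–300° clockwise, regripping the bar once. Torque held steady at about 0.55–0.6 N m, then rose sharply to 5.8 N m at a hard stop. Over the whole turn the wrench sank about 4.8 mm, which matches the angle turned and puts the nut's flange at its home height.
- **Return:** I stood the wrench where it had been in the tray, let go and moved the arm clear.

The last picture shows the wrench upright in the tray, only a thin rim of red seal under the nut, and the bystanders in view where they were. The two cups were mostly or wholly outside that crop, so I did not check them at the end.

I never got a direct reading of the nut's height, since the state does not include it. That the nut is home rests on the hard stop, the drop in height and the picture. No check failed or disagreed.

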